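# Roll the sample jar home in the reader's gutter and start the reading

### The arm

A 7-joint arm with a two-finger parallel gripper is mounted at the origin on the work surface. World frame = base frame: x ahead of the robot, y to its left, z up, the work surface at z = 0. Lengths are in m, angles in degrees, forces in N, time in s.
With the tool pointing down it reaches from about 0.425 to 0.875 m from the base axis. Payload 4.7 kg.
Tool frame: the origin (TCP) lies between the finger pads; the fingertips stand env.finger_overhang ahead of it and the grasp point (between the pads) lies 5 mm behind it (env.finger_overhang is the distance from the TCP to the fingertips, in m); z points along the fingers, y is the line along which they close (so a half turn about z gives the same grasp; the last joint's range is limited). The gripper opens to 87 mm and grips with 3 to 60 N. Pads are 19 mm wide; open, the fingers measure 117 mm over their backs; the gripper's body (75 mm by 190 mm) begins 51 mm behind the grasp point.
Start: joints at [0.808, 18.392, -4.016, 83.108, 1.295, 78.541, -3.26], TCP at [0.65, -0, 0.213] pointing down, gripper open.
Joint ranges: [-163.93, 163.93], [-17.29, 119.83], [-79.2, 71.16], [3.27, 140.29], [-89.18, 269.18], [5.43, 117.66], [-154.24, 154.24]. Speed limits (degrees/s): [147.25, 147.25, 180, 180, 180, 180, 180].

### API

Orientations are given as [roll, pitch, yaw] about the fixed x, y, z axes, in that order (R = Rz(yaw) Ry(pitch) Rx(roll)).
In Python, from cell import telemetry, eyes, env, models gives the robot as it stands. The module is installed in compiled form; this text tells all that it offers.
- The arm moves only by the tool drive_tool, never from a script. Its arguments are lists of equal length, an entry for each row: "angular": the turn, a rotation vector about the tool's x, y, z in rad, a list of three; "delta_pos": the shift along the tool's x, y, z in cm, a list of three; "gripper": the finger opening in cm, from 0 to 8.7. A call has 1 to 20 rows; each row shifts and turns the commanded pose from where the row before left it, along the tool's axes as they then stand; what a row does not reach is not made up. A row lasts 1/10 s, in which the tool goes at most 50 mm and 8.59 degrees, less where a joint would pass 70% of its speed; a pose out of reach is approached as far as the arm can. A call with a gripper value outside its range is refused whole. The fingers move at their own pace and stop on an object; "squeeze" is the grip in N (left out, the last holds). Time passes only in rows, so rows that do not move let the fingers close. It gives the time, the measured TCP pose, the force, the opening and the grip force at its end, in the units of the state.
- telemetry.get_obs(): the state, without advancing time (a new reading comes with each control period).
- eyes.read_camera(name): name is "scene" or "side" or "wrist"; returns a dict with "pixels" (480x640x3 uint8, red, green, blue), "mtx" (3x3 intrinsics, pixels), "origin" and "orientation" of the camera in the world. Camera axes: x right, y down, z forward; pixel columns grow to the right and rows downward; lengths in m; the calibration is good to about 2 mm. A picture is of the moment at which its call begins. There is no depth.
- env.sign_off(): hands the job in; it is judged then, once.
Trained networks look in a picture, given as the dict that the camera call returned (one of the last four; its "shot" number tells which), for a name from the list of things; names that differ only in an ending like _2 or _b are one class to them, and where a whole thing is asked for, a point or a joint stands for the part that bears it (a point fixed in the world has none). Each returns a list of dicts, best first, with "p" (0 to 1); they miss things now and then, are a little off and sometimes report something else, mostly with a low value. They report only what shows in the picture. A call takes as long as a camera call. They do not tell look-alikes from the thing itself.
- models.search_frame(picture, target): "centre" ([column, row] in pixels, amid what is visible of it).
- models.cut_out(picture, target): "pixels" (480x640 bool, what is visible of it) and "centre" ([column, row] in pixels, amid what is visible of it).
The state is a dict: "time_s": time; "qpos": joint angles; "joint_velocities": joint speeds; "effort": joint torques, N m; "tool_pos": TCP position; "tool_rot": TCP orientation; "force": force on the tool from outside, world axes, zero at the start; "wrist_torque": the same for the moment, N m; "grip_width": finger opening in m; "grasp_force": force on a finger pad.
Only numpy, scipy, OpenCV 4.12 (cv2) and the standard library are available. Lean on these libraries where they do the work, as an engineer would, in place of code of your own. Each camera call takes 0.05 s, during which the arm holds its last target. There are 200 camera calls.

### The job

With your fingertips, push the jar that lies in the sloping gutter uphill, over the low catch ridge, until it sits home between the ridge and the stop and stays there by itself when you let go. Only then press the start button on top of the reader fully down and release it. Never pick the jar up out of the gutter, and leave the standing jar, the stack of dishes and the bottle where they are.

Things in the scene. Friction and masses are not known exactly. Their poses are not given: they have to be found in the camera images.
- jar: Amber glass jar lying across the gutter: cylinder 60 mm in diameter, 66 mm long, plus a white cap (52 mm diameter, 14 mm) on one end, 80 mm overall, about 0.2 kg, slippery; rolls freely. Origin on its axis, half-way along. x is its axis, across the gutter, towards the cap; y, z turn as it rolls. At the start it leans on the lip, 200 mm downhill of the seat.
- seat (a point): Where the jar's centre is when it is home, 30 mm off the gutter's floor. y points straight uphill along the gutter (rising 8 degrees), z square off its floor, x across it, level. The gutter is an aluminium channel open at the top, 86 mm wide inside, side walls 15 mm high and 4 mm thick, with nothing above it.
- catch (a point): Middle of the crest of the catch: a steel ridge across the gutter's floor, 5 mm high and 22 mm from foot to foot, its crest 18 mm downhill of the seat. The jar must be pushed over it and rolls back down if let go before; past it the jar stays, with 3 mm of play between ridge and stop.
- stop (a point): Middle of the upper edge of the stop's face: a steel plate 45 mm high, square across the gutter, 31.5 mm uphill of the seat.
- lip (a point): Middle of the upper edge of the inner face of the low lip that closes the gutter's low end: 12 mm high, 6 mm thick, 225 mm downhill of the seat; the space above and beyond it is free.
- start_top (a point): Centre of the top face of the round grey start button (28 mm in diameter, pressed straight down) in its black housing on top of the reader's head, about 104 mm uphill of the seat.
- start (a joint): Travel of the start button: 0 is up, 0.006 m is fully down; a spring returns it, fully down takes 5 N.
- reader: The whole reader, fixed to the bench. Origin on the bench under the gutter's middle, z up; y is the level direction in which the gutter climbs. From above it runs from 130 mm behind the origin to 255 mm ahead along y. The last 110 mm is the head: a white box, 160 mm across (x), 115 mm high; the gutter is 94 mm across.
- spare_jar: The same kind of amber jar standing upright, 60 mm in diameter, 80 mm high, origin at the centre of its underside; not to be disturbed.
- dishes: Stack of three culture dishes, 90 mm in diameter, 42 mm high, origin at the centre of its underside; not to be disturbed.
- wash_bottle: White plastic bottle, 70 mm in diameter, 170 mm high, origin at the centre of its underside; not to be disturbed.
There are look-alikes about, which are no part of the job. Leave any black, blue or green look-alike of the jar alone.

How it is judged:
By the outcome, as a careful person would: the job done as asked, in the order asked, and still so for the second after the job is handed in, with the robot touching nothing.
It also fails if it takes over 48 s, if anything falls off the work surface, if the arm or the gripper's body presses on something with over 40 N, if the wrist force passes 120 N, or if a joint passes its speed limit or range.

## Working session

There is one attempt and no reset: what is moved stays moved. The work goes in short steps, Python scripts to look and compute and a tool call to move; the robot and the scene stay as the last step left them, time stands still between calls to the robot, and variables do not carry over. Pictures are saved under pics/ and viewed, at most 10 in all, crops included, and the job is handed in when it is done.

Besides the shell and the picture viewer there is one more tool, called after "Request:" as name(argument=value, ...) on one line, values as JSON. drive_tool: Moves the arm, as the interface text tells. Its arguments: {"type":"object","properties":{"angular":{"type":"array","items":{"type":"array","items":{"type":"number"}}},"delta_pos":{"type":"array","items":{"type":"array","items":{"type":"number"}}},"gripper":{"type":"array","items":{"type":"number"}},"squeeze":{"type":"number"}},"required":["angular","delta_pos","gripper"]}

```bash
mkdir -p pics
cat > h.py <<'E'
from cell import telemetry, eyes, env, models
import numpy as np, cv2
from scipy.spatial.transform import Rotation as R
def camR(p):
    o=np.array(p["orientation"],float)
    return o if o.shape==(3,3) else R.from_euler('xyz',o,degrees=True).as_matrix()
def ray(p,uv):
    d=np.linalg.inv(p["mtx"])@np.array([uv[0],uv[1],1.]); d=camR(p)@d
    return np.array(p["origin"],float),d/np.linalg.norm(d)
def tri(rs):
    A=sum(np.eye(3)-np.outer(d,d) for o,d in rs); b=sum((np.eye(3)-np.outer(d,d))@o for o,d in rs)
    return np.linalg.solve(A,b)
def proj(p,X):
    c=camR(p).T@(np.atleast_2d(X)-np.array(p["origin"])).T; q=np.array(p["mtx"])@c
    return (q[:2]/q[2]).T
E
python3 - <<'E'
from h import *
print(telemetry.get_obs(), env.finger_overhang)
for c in ["scene","side","wrist"]:
    p=eyes.read_camera(c); print(c,p["origin"],p["orientation"],np.array(p["mtx"]).tolist())
    cv2.imwrite(f"pics/{c}0.png",cv2.cvtColor(p["pixels"],cv2.COLOR_RGB2BGR))
    for t in ["jar","reader","start_top","stop","lip","catch","spare_jar","dishes","wash_bottle"]:
        try:r=models.search_frame(p,t)
        except Exception as e: r=[];print(t,e)
        print(t,[(np.round(x["centre"]).tolist(),round(x["p"],2)) for x in r[:4]])
E
```

```text
{'time_s': 0.0, 'qpos': array([ 0.80980582, 18.43741287, -4.0152082 , 83.17733641,  1.29578384,
       78.54047   , -3.25904894]), 'joint_velocities': array([ 0.05687739,  0.06358471,  0.01365905, -0.01748631,  0.03085209,
        0.01273424, -0.04160582]), 'effort': array([-2.58547143e-04, -4.91284704e+01, -4.03903294e-01, -3.12526345e+01,
       -6.40594075e-02,  4.37659642e-02,  1.61017233e-04]), 'tool_pos': array([ 6.49411116e-01, -8.31034537e-05,  2.12358831e-01]), 'tool_rot': array([-1.79890070e+02,  6.76299960e-03,  9.00008049e+01]), 'force': array([ 0.26005358,  0.39729225, -0.66198738]), 'wrist_torque': array([0.0224618 , 0.03382709, 0.00703246]), 'grasp_force': 0.0, 'grip_width': 0.08682444445855515} 0.014
scene [ 1.11926131 -0.27785008  0.91409939] [-1.42566729e+02  8.43949101e-02  6.14902391e+01] [[435.7120684681527, 0.0, 319.90621200297863], [0.0, 435.7120684681527, 231.8507570743042], [0.0, 0.0, 1.0]]
jar [([153.0, 312.0], 0.87), ([159.0, 253.0], 0.78), ([236.0, 265.0], 0.72), ([202.0, 349.0], 0.55)]
reader [([309.0, 257.0], 0.74)]
start_top []
stop [([305.0, 255.0], 0.
[... 572 characters left out ...]

catch [([323.0, 255.0], 0.79)]
spare_jar [([394.0, 299.0], 0.88), ([320.0, 256.0], 0.18)]
dishes [([261.0, 319.0], 0.81), ([392.0, 300.0], 0.61), ([322.0, 257.0], 0.42)]
wash_bottle [([275.0, 170.0], 0.94)]
wrist [0.65096107 0.07641312 0.38387993] [ 1.63938702e+02 -6.87796549e-02  6.85830989e-02] [[430.0443398819941, 0.0, 317.1760629679582], [0.0, 430.0443398819941, 242.68008613910396], [0.0, 0.0, 1.0]]
jar [([206.0, 415.0], 0.77)]
reader [([205.0, 121.0], 0.67)]
start_top [([177.0, 43.0], 0.88), ([206.0, 122.0], 0.33)]
stop [([202.0, 125.0], 0.64)]
lip [([205.0, 122.0], 0.64), ([206.0, 413.0], 0.26)]
catch [([204.0, 126.0], 0.69)]
spare_jar [([386.0, 394.0], 0.74)]
dishes []
wash_bottle []
```

View pics/scene0.png

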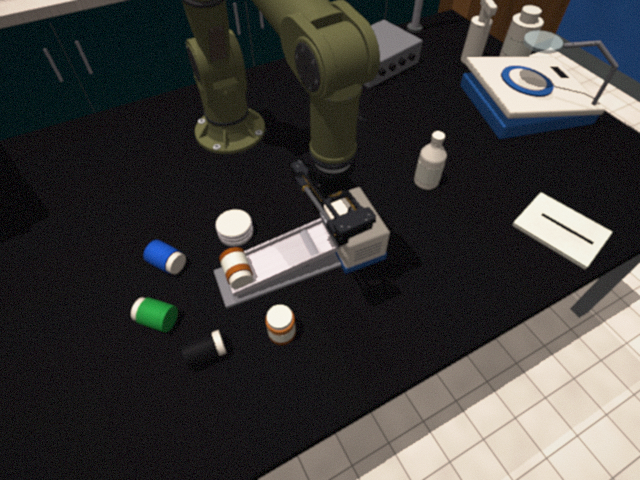

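View pics/side0.png

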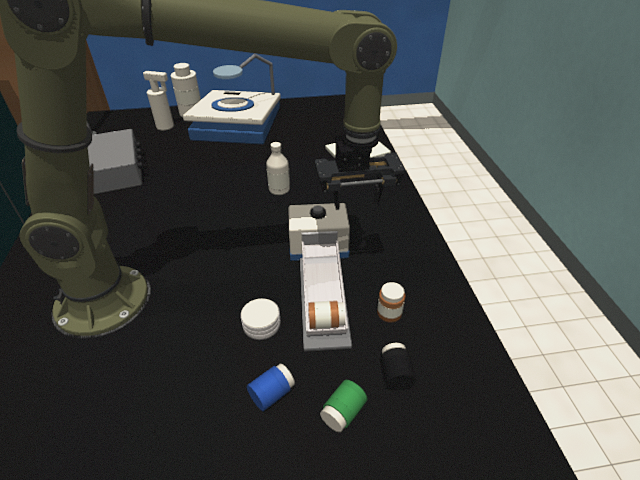

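View pics/wrist0.png

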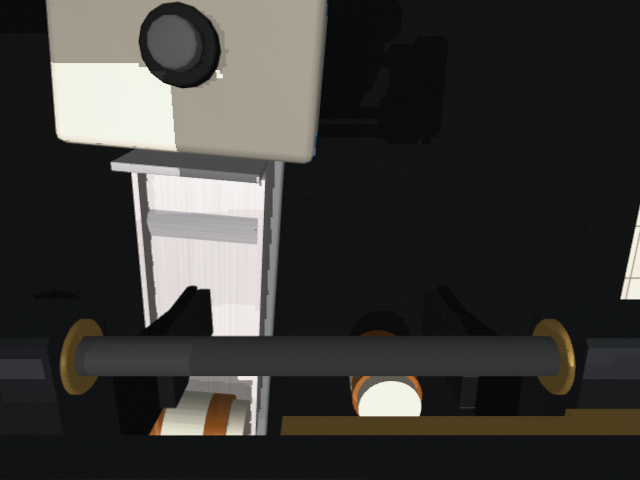

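The scene shows the jar in the gutter's low end at side (325,315) and scene (236,265). The button is at wrist (177,43) and side (318,212), the ridge at wrist (203,227), and the stop edge at wrist (187,171). The gutter climbs along about +y, yawed a few degrees. The spare jar stands at its right and the dishes at its left.

Run:
```python
from h import *
a=cv2.imread("pics/side0.png")[195:355,235:415]; b=cv2.imread("pics/scene0.png")[185:345,205:405]
cv2.imwrite("pics/c1.png",np.hstack([cv2.resize(a,None,fx=2.05,fy=3.5,interpolation=2)[:, :],cv2.resize(b,None,fx=2.1,fy=3.5,interpolation=2)]))
P={}
for c in ["scene","side","wrist"]:
    p=eyes.read_camera(c);P[c]=p
from scipy.optimize import least_squares
def W(t,l):
    x0,y0,yaw=t[:3]; c,s=np.cos(yaw),np.sin(yaw)
    l=np.atleast_2d(l); return np.c_[x0+c*l[:,0]-s*l[:,1], y0+s*l[:,0]+c*l[:,1], l[:,2]]
g=np.radians(8)
def G(t,x,u,z): # gutter frame from seat
    return W(t,[x,t[3]+u*np.cos(g)-z*np.sin(g),t[4]+u*np.sin(g)+z*np.cos(g)])
def pred(t):
    return np.vstack([proj(P["wrist"],W(t,[[-.08,.145,.115],[.08,.145,.115],[0,.2,t[5]]])),
      proj(P["wrist"],G(t,-.043,-.018,-.025)),proj(P["wrist"],G(t,.043,-.018,-.025)),proj(P["wrist"],G(t,0,.0315,.015)),
      proj(P["side"],W(t,[[0,.2,t[5]]])),proj(P["side"],G(t,0,-.2,0)),proj(P["scene"],G(t,0,-.2,0))])
ob=np.array([[56,140],[315,162],[174,43],[148,223],[257,232],[187,171],[318,210],[325,315],[236,266]],float)
r=least_squares(lambda t:(pred(t)-ob).ravel(),[.58,-.05,-.08,.097,.08,.12],loss='soft_l1',f_scale=3)
t=r.x; print(np.round(t,4)); print(np.round(pred(t)-ob,1).tolist())
np.save("t.npy",t)
for n,q in dict(seat=G(t,0,0,0),jar=G(t,0,-.2,0),lip=G(t,0,-.225,-.018),stop=G(t,0,.0315,.015),btn=W(t,[0,.2,t[5]])).items(): print(n,np.round(q,4))
# known-height objects
for n,u,z in [("spare",[394,299],.04),("dishes",[261,319],.02)]:
    o,d=ray(P["side"],u); print(n,np.round(o+d*(z-o[2])/d[2],3))
```

```text
[ 0.557  -0.086  -0.0942  0.0985  0.0923  0.1379]
[[-2.9, -3.4], [0.5, 0.0], [-0.2, 3.1], [-1.0, -2.2], [3.1, -0.8], [-0.3, 6.1], [0.8, -2.4], [1.5, -1.7], [1.7, 1.6]]
seat [[0.5663 0.012  0.0923]]
jar [[ 0.5476 -0.1851  0.0645]]
lip [[ 0.5456 -0.2073  0.0432]]
stop [[0.569  0.041  0.1115]]
btn [[0.5758 0.1131 0.1379]]
spare [ 0.719 -0.149  0.04 ]
dishes [ 0.397 -0.142  0.02 ]
```

View pics/c1.png

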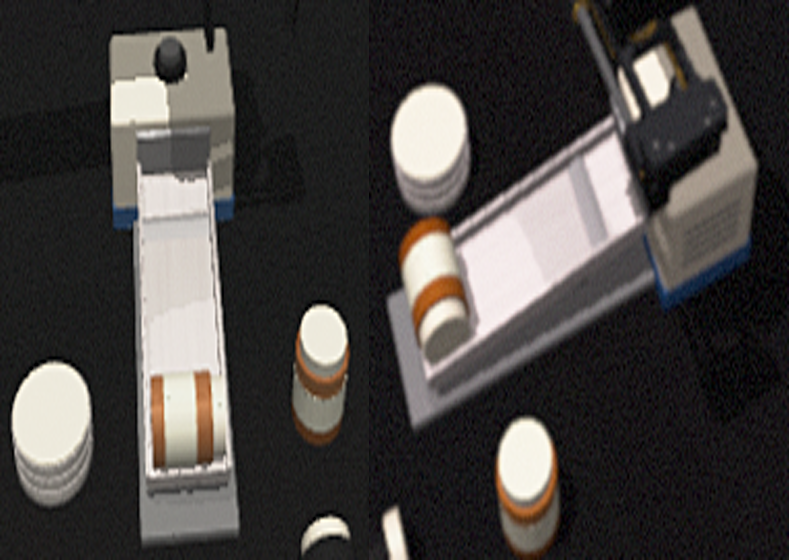

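```bash
cat >> h.py <<'E'
g=np.radians(8)
def W(t,l):
    x0,y0,yaw=t[:3]; c,s=np.cos(yaw),np.sin(yaw)
    l=np.atleast_2d(l); return np.c_[x0+c*l[:,0]-s*l[:,1], y0+s*l[:,0]+c*l[:,1], l[:,2]]
def G(t,x,u,z): return W(t,[x,t[3]+u*np.cos(g)-z*np.sin(g),t[4]+u*np.sin(g)+z*np.cos(g)])
def inG(t,X):
    c,s=np.cos(t[2]),np.sin(t[2]); d=np.array(X)-[t[0],t[1],0]; x=c*d[0]+s*d[1]; y=-s*d[0]+c*d[1]-t[3]; z=d[2]-t[4]
    return np.array([x,y*np.cos(g)+z*np.sin(g),-y*np.sin(g)+z*np.cos(g)])
def tool(s=None):
    s=s or telemetry.get_obs(); return np.array(s["tool_pos"]),R.from_euler('xyz',s["tool_rot"],degrees=True)
def delta(X,rot=None):
    p,r=tool(); return np.round((rot or r).inv().apply(np.ravel(X)-p)*100,2)
E
python3 - <<'E'
from h import *
t=np.load("t.npy"); print(delta(G(t,0,-.255,.09)), np.round(G(t,0,-.255,.09),3))
p,r=tool(); yaw=np.degrees(t[2])
want=R.from_euler('z',yaw,degrees=True)*R.from_euler('x',8,degrees=True)*R.from_euler('xyz',[180,0,90],degrees=True)
print((r.inv()*want).as_rotvec())
E
```

```text
[-25.18 -10.87   6.76] [[ 0.541 -0.252  0.146]]
[-0.0065021   0.13957962  0.09402412]
```

Request:
drive_tool(angular=[[0, 0, 0], [0, 0, 0], [0, 0, 0], [0, 0, 0], [0, 0, 0], [0, 0, 0], [0, 0, 0], [0, 0, 0], [0, 0.07, 0.047], [-0.006, 0.07, 0.047], [0, 0, 0], [0, 0, 0]], delta_pos=[[-3.2, -1.4, 0], [-3.2, -1.4, 0], [-3.2, -1.4, 0.6], [-3.2, -1.4, 1], [-3.2, -1.4, 1], [-3.2, -1.4, 1], [-3.2, -1.4, 1.1], [-2.8, -1.1, 1.1], [0, 0, 0.5], [0, 0, 0.5], [0, 0, 0], [0, 0, 0]], gripper=[3, 3, 3, 3, 3, 3, 3, 3, 3, 3, 3, 3])

```text
time_s: 2.85
tool_pos: [0.5409, -0.2519, 0.1454]
tool_rot: [-180.0, -8.0, 84.6]
force: [0.0, 0.4, 0.5]
grip_width: 0.0301
grasp_force: 0.0
```

Run:
```python
from h import *
t=np.load("t.npy"); p,r=tool(); print(p,r.as_euler('xyz',degrees=True),inG(t,p),telemetry.get_obs()["time_s"])
P=eyes.read_camera("wrist"); im=cv2.cvtColor(P["pixels"],cv2.COLOR_RGB2BGR)
for a in [[(-.043,-.225,-.018),(.043,-.225,-.018)],[(-.043,-.231,-.015),(-.043,.03,-.015)],[(.043,-.231,-.015),(.043,.03,-.015)],[(-.043,-.018,-.025),(.043,-.018,-.025)],[(-.043,.0315,.015),(.043,.0315,.015)],[(-.04,-.2,.03),(.04,-.2,.03)]]:
    q=[tuple(int(v) for v in np.clip(proj(P,G(t,*x))[0],-2000,2000)) for x in a]; cv2.line(im,*q,(0,0,255),1)
q=proj(P,W(t,[0,.2,t[5]]))[0]; cv2.circle(im,tuple(int(v) for v in q),4,(0,0,255),1)
cv2.imwrite("pics/w1.png",im)
for n in ["start_top","jar"]: print([(np.round(x["centre"]),x["p"]) for x in models.search_frame(P,n)])
```

```text
[ 0.54093851 -0.25189024  0.14538267] [-179.95004408   -7.95669094   84.6088467 ] [-0.0004027  -0.25516804  0.08947452] 2.85
[(array([578.,  81.]), 0.29)]
[(array([316.,  64.]), 0.73), (array([349., 402.]), 0.6), (array([312., 156.]), 0.58)]
```

View pics/w1.png

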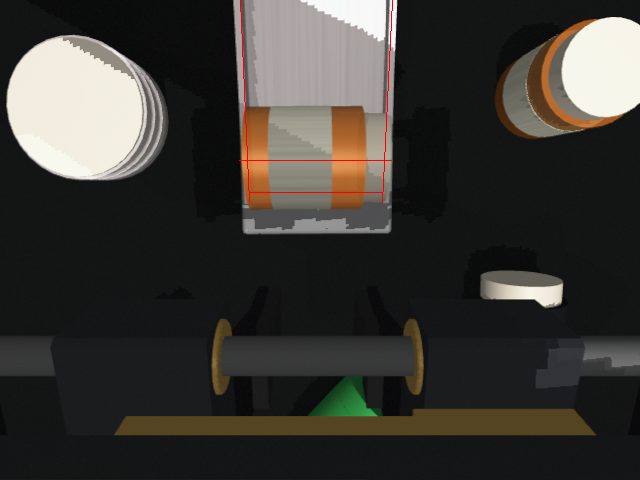

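The overlay matches the walls. The jar lies at rows 107–209 and columns 243–390, a few mm lower than the model, and the green jar is close behind the fingers. I'll work out the clearances next.

Run:
```python
from h import *
t=np.load("t.npy")
P=eyes.read_camera("side")
for n,u in [("green",[340,401]),("green cap",[327,424]),("green far top end",[353,383]),("black",[397,366])]:
    o,d=ray(P,u); X=o+d*(.035-o[2])/d[2]; print(n,np.round(X,3),np.round(inG(t,X),3))
for c in ["side","scene"]:
  P=eyes.read_camera(c)
  m=models.cut_out(P,"jar")
  for x in m:
    ys,xs=np.nonzero(x["pixels"]); print(c,x["p"],np.round(x["centre"]),xs.min(),xs.max(),ys.min(),ys.max())
  for nm in [(0,-.2,0)]: print(proj(P,G(t,*nm)))
  if c=="side":
    im=cv2.cvtColor(P["pixels"],cv2.COLOR_RGB2BGR)
    for a in [[(-.043,-.225,-.018),(.043,-.225,-.018)],[(-.043,-.231,-.015),(-.043,.03,-.015)],[(.043,-.231,-.015),(.043,.03,-.015)],[(-.043,-.018,-.025),(.043,-.018,-.025)],[(-.043,.0315,.015),(.043,.0315,.015)]]:
      q=[tuple(int(v*4) for v in proj(P,G(t,*x))[0]-[250,190]) for x in a]
      if a is not None: 
        if 'big' not in dir(): big=cv2.resize(im[190:340,250:440],None,fx=4,fy=4)
        cv2.line(big,*q,(0,0,255),1)
    cv2.imwrite("pics/s1.png",big)
```

```text
green [ 0.542 -0.383  0.035] [ 0.013 -0.399 -0.002]
green cap [ 0.509 -0.424  0.035] [-0.016 -0.443  0.004]
green far top end [ 0.576 -0.348  0.035] [ 0.043 -0.362 -0.007]
black [ 0.676 -0.325  0.035] [ 0.141 -0.33  -0.012]
side 0.76 [341. 403.] 321 366 379 431
side 0.73 [396. 367.] 382 415 343 389
side 0.66 [272. 386.] 246 293 364 409
side 0.59 [324. 318.] 308 343 303 328
[[326.54339613 313.26050339]]
scene 0.96 [234. 261.] 220 251 247 288
scene 0.92 [157. 252.] 143 170 240 272
scene 0.87 [150. 311.] 130 176 297 331
scene 0.58 [202. 350.] 181 224 331 369
[[237.65380332 267.59657982]]
```

View pics/s1.png

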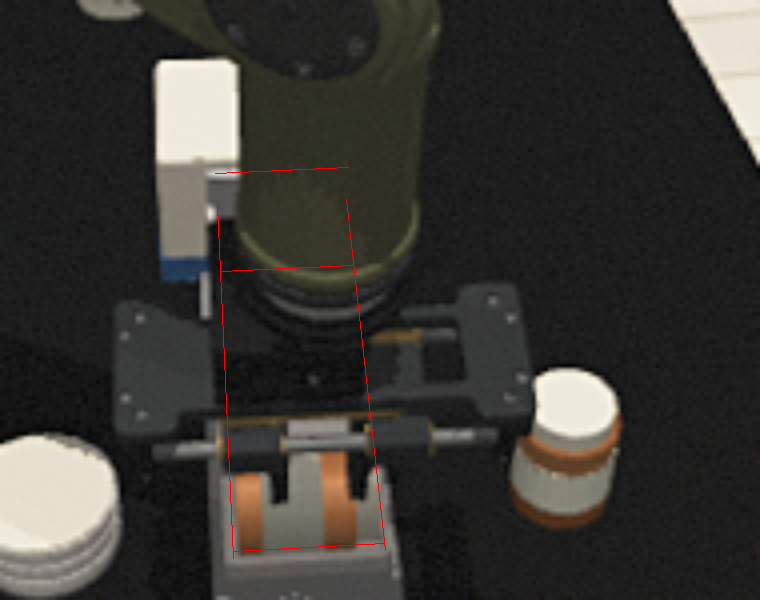

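Request:
drive_tool(angular=[[0, 0, 0], [0, 0, 0], [0, 0, 0], [0, 0, 0], [0, 0, 0], [0, 0, 0]], delta_pos=[[-1.0, 0, 1], [0, 0, 2.5], [0, 0, 2.5], [0, 0, 2], [0, 0, 0.7], [0, 0, 0]], gripper=[3, 3, 3, 3, 3, 3])

```text
time_s: 3.85
tool_pos: [0.5401, -0.2493, 0.0564]
tool_rot: [-179.8, -8.1, 84.6]
force: [-0.3, -0.3, 0.4]
grip_width: 0.0298
grasp_force: 0.0
```

Request:
drive_tool(angular=[[0, 0, 0], [0, 0, 0], [0, 0, 0], [0, 0, 0], [0, 0, 0], [0, 0, 0], [0, 0, 0], [0, 0, 0], [0, 0, 0], [0, 0, 0]], delta_pos=[[0.5, 0, 0], [0.5, 0, 0], [0.5, 0, 0], [0.5, 0, 0], [0.5, 0, 0], [0.7, 0, 0], [0.8, 0, 0], [1, 0, 0], [1, 0, 0], [0, 0, 0]], gripper=[3, 3, 3, 3, 3, 3, 3, 3, 3, 3])

```text
time_s: 4.85
tool_pos: [0.5472, -0.1872, 0.0664]
tool_rot: [-180.0, -8.1, 84.8]
force: [0.3, -0.2, 0.3]
grip_width: 0.0301
grasp_force: 0.0
```

Run:
```python
from h import *
t=np.load("t.npy"); p,r=tool(); print(inG(t,p))
P=eyes.read_camera("wrist"); cv2.imwrite("pics/w2.png",cv2.cvtColor(P["pixels"],cv2.COLOR_RGB2BGR))
```

```text
[-0.00021554 -0.20175617  0.00221316]
```

View pics/w2.png

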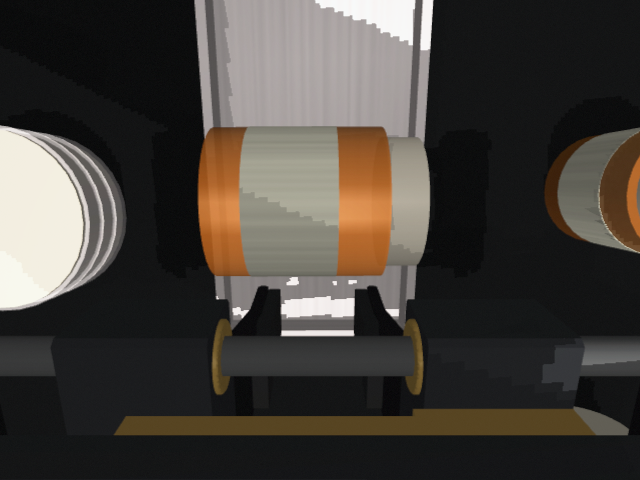

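The jar (rows 127–275) has rolled off the lip and sits square on the two fingertips. I'll keep pushing.

Request:
drive_tool(angular=[[0, 0, 0], [0, 0, 0], [0, 0, 0], [0, 0, 0], [0, 0, 0], [0, 0, 0], [0, 0, 0], [0, 0, 0], [0, 0, 0], [0, 0, 0], [0, 0, 0], [0, 0, 0], [0, 0, 0], [0, 0, 0], [0, 0, 0], [0, 0, 0], [0, 0, 0]], delta_pos=[[1, 0, 0], [1, 0, 0], [1, 0, 0], [1, 0, 0], [1, 0, 0], [1, 0, 0], [1, 0, 0], [1, 0, 0], [0.8, 0, 0], [0.7, 0, 0], [0.6, 0, 0], [0.5, 0, 0], [0.5, 0, 0], [0.5, 0, 0], [0.4, 0, 0], [0, 0, 0], [0, 0, 0]], gripper=[3, 3, 3, 3, 3, 3, 3, 3, 3, 3, 3, 3, 3, 3, 3, 3, 3])

```text
time_s: 6.6
tool_pos: [0.5578, -0.0717, 0.0828]
tool_rot: [-179.9, -8.0, 84.6]
force: [-0.0, -0.1, -0.4]
grip_width: 0.0298
grasp_force: 0.1
```

Run:
```python
from h import *
t=np.load("t.npy"); p,r=tool(); print(inG(t,p))
P=eyes.read_camera("wrist"); cv2.imwrite("pics/w3.png",cv2.cvtColor(P["pixels"],cv2.COLOR_RGB2BGR))
```

```text
[-0.00059961 -0.08462686  0.00228793]
```

View pics/w3.png

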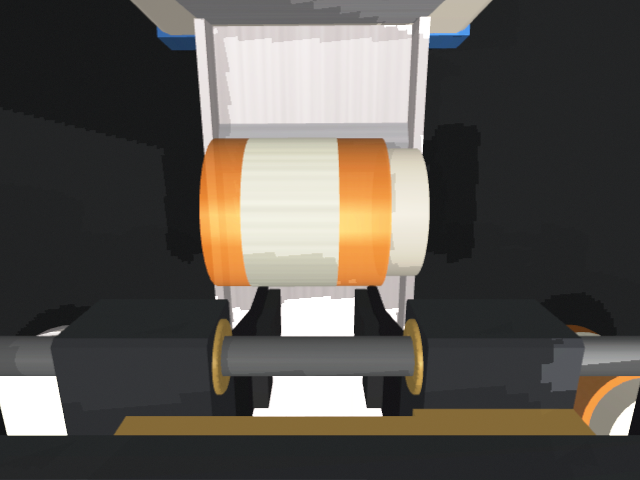

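The jar is held against the fingers just short of the ridge (row 128). I'll push slowly over it.

Request:
drive_tool(angular=[[0, 0, 0], [0, 0, 0], [0, 0, 0], [0, 0, 0], [0, 0, 0], [0, 0, 0], [0, 0, 0], [0, 0, 0], [0, 0, 0], [0, 0, 0], [0, 0, 0], [0, 0, 0], [0, 0, 0]], delta_pos=[[0.4, 0, 0], [0.4, 0, 0], [0.4, 0, 0], [0.3, 0, 0], [0.3, 0, 0], [0.3, 0, 0], [0.3, 0, 0], [0.3, 0, 0], [0.3, 0, 0], [0.3, 0, 0], [0.3, 0, 0], [0.3, 0, 0], [0, 0, 0]], gripper=[3, 3, 3, 3, 3, 3, 3, 3, 3, 3, 3, 3, 3])

```text
time_s: 7.95
tool_pos: [0.561, -0.0514, 0.0943]
tool_rot: [179.8, -6.9, 84.1]
force: [-17.3, -29.6, 35.0]
grip_width: 0.03
grasp_force: 22.7
```

Run:
```python
from h import *
t=np.load("t.npy"); p,r=tool(); print(inG(t,p))
P=eyes.read_camera("wrist"); cv2.imwrite("pics/w4.png",cv2.cvtColor(P["pixels"],cv2.COLOR_RGB2BGR))
```

```text
[ 0.00075146 -0.06274987  0.01083328]
```

View pics/w4.png

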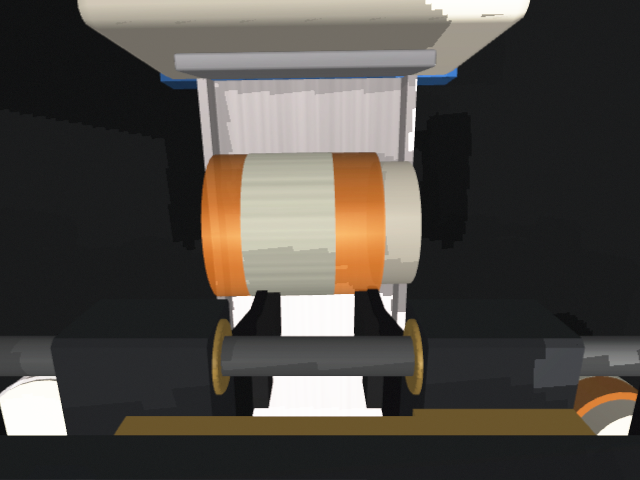

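The fingers rode up about 9 mm with 50 N on them. The jar (rows 153–296) isn't over the ridge yet, so the upper part of the fingers seems to be bearing on its top. I'll back off gently, lean the tool so the tips lead, and push again from lower down.

Request:
drive_tool(angular=[[0, 0, 0], [0, 0, 0], [0, 0, 0], [0, 0, 0], [0, 0, 0], [0, 0, 0], [0, 0, 0], [0, 0, 0], [0, 0, 0]], delta_pos=[[-0.5, 0, 0], [-0.5, 0, 0], [-0.5, 0, 0], [-0.5, 0, 0], [-0.5, 0, 0], [-0.5, 0, 0], [-0.5, 0, 0], [-0.3, 0, 0], [0, 0, 0]], gripper=[2.4, 2.4, 2.4, 2.4, 2.4, 2.4, 2.4, 2.4, 2.4])

```text
time_s: 8.9
tool_pos: [0.5576, -0.0708, 0.0826]
tool_rot: [-179.9, -8.0, 84.6]
force: [-0.1, 0.2, -0.4]
grip_width: 0.0242
grasp_force: 0.1
```

Run:
```python
from h import *
t=np.load("t.npy"); s=telemetry.get_obs(); p,r=tool(s); print(inG(t,p),s["tool_rot"],s["force"],s["qpos"])
for c in ["wrist","side","scene"]:
  P=eyes.read_camera(c)
  for x in models.cut_out(P,"jar"):
    ys,xs=np.nonzero(x["pixels"]); print(c,round(x["p"],2),np.round(x["centre"]),xs.min(),xs.max(),ys.min(),ys.max())
  # sweep u of jar centre
  for u in (-.2,-.1,-.05,-.02,0): print(u,np.round(proj(P,G(t,0,u,0))[0]))
```

```text
[-0.00081791 -0.08378567  0.00199567] [-179.89560638   -8.03592585   84.59103187] [-0.07961822  0.20167123 -0.38712652] [ 10.55440884  14.3795386   -0.75838672 104.25491293  -8.82868059
  62.37511258   8.5858941 ]
wrist 0.7 [312. 209.] 201 431 137 286
-0.2 [316. 513.]
-0.1 [316. 336.]
-0.05 [316. 226.]
-0.02 [317. 152.]
0 [317.  99.]
side 0.81 [341. 403.] 320 365 380 430
side 0.79 [322. 263.] 307 338 252 271
side 0.68 [392. 300.] 376 404 282 321
side 0.65 [396. 367.] 381 414 343 390
side 0.63 [273. 385.] 247 293 363 409
-0.2 [327. 313.]
-0.1 [324. 277.]
-0.05 [322. 261.]
-0.02 [322. 252.]
0 [321. 246.]
scene 0.97 [201. 350.] 181 224 331 367
scene 0.87 [306. 238.] 293 315 221 260
scene 0.83 [151. 310.] 131 176 298 330
scene 0.8 [159. 253.] 143 184 240 272
-0.2 [238. 268.]
-0.1 [278. 250.]
-0.05 [297. 242.]
-0.02 [309. 237.]
0 [317. 233.]
```

Request:
drive_tool(angular=[[0, 0, 0], [0, 0, 0], [0, 0.07, 0], [0, 0.07, 0], [0, 0, 0], [0, 0, 0], [0, 0, 0]], delta_pos=[[0, 0, 0.5], [0, 0, 0.4], [0, 0, 0], [0, 0, 0], [0.3, 0, 0.04], [0.3, 0, 0.04], [0, 0, 0]], gripper=[2.4, 2.4, 2.4, 2.4, 2.4, 2.4, 2.4])

```text
time_s: 9.9
tool_pos: [0.559, -0.0625, 0.0754]
tool_rot: [-180.0, -16.0, 84.7]
force: [0.0, -1.4, 1.0]
grip_width: 0.0241
grasp_force: 0.7
```

Request:
drive_tool(angular=[[0, 0, 0], [0, 0, 0], [0, 0, 0], [0, 0, 0]], delta_pos=[[0.33, 0, -0.16], [0.33, 0, -0.16], [0.33, 0, -0.16], [0, 0, 0]], gripper=[2.4, 2.4, 2.4, 2.4])

```text
time_s: 10.3
tool_pos: [0.5599, -0.0562, 0.0836]
tool_rot: [179.9, -15.9, 84.6]
force: [-0.7, -4.8, 3.6]
grip_width: 0.0243
grasp_force: 2.6
```

```bash
cat > st.py <<'E'
from h import *
t=np.load("t.npy"); s=telemetry.get_obs(); p,r=tool(s); print(inG(t,p),s["tool_rot"],s["force"],s["wrist_torque"],s["grasp_force"],s["time_s"])
us=np.linspace(-.22,.02,241)
for c in ["side","scene"]:
  P=eyes.read_camera(c); pr=np.array([proj(P,G(t,0,u,0))[0] for u in us])
  for x in models.cut_out(P,"jar"):
    d=np.linalg.norm(pr-x["centre"],axis=1); i=d.argmin()
    if d[i]<12:
      ys,xs=np.nonzero(x["pixels"]); print(c,round(x["p"],2),np.round(x["centre"],1),"u",us[i].round(4),d[i].round(1),xs.min(),xs.max(),ys.min(),ys.max())
E
python3 st.py
```

```text
[ 6.15055151e-05 -6.90597916e-02  9.75043913e-04] [179.94956208 -15.94341544  84.63427723] [-0.68416674 -4.8156902   3.55176612] [-1.06866208  0.38705115  0.11628365] 2.6312043517827988 10.3
side 0.48 [320.7 263.5] u -0.057 1.9 307 327 255 266
scene 0.79 [307.1 237.6] u -0.024 0.2 295 320 218 258
```

Request:
drive_tool(angular=[[0, 0, 0], [0, 0, 0], [0, 0, 0], [0, 0, 0]], delta_pos=[[0.3, 0, -0.25], [0.3, 0, -0.25], [0, 0, 0], [0, 0, 0]], gripper=[2.4, 2.4, 2.4, 2.4])

```text
time_s: 10.9
tool_pos: [0.5603, -0.0512, 0.0894]
tool_rot: [180.0, -16.0, 84.6]
force: [-0.8, -4.2, 2.5]
grip_width: 0.0242
grasp_force: 2.4
```

```bash
python3 st.py
```

```text
[-3.40689650e-05 -6.33151553e-02  5.98053320e-03] [179.97958814 -16.02487244  84.62333227] [-0.83463185 -4.22669399  2.54462909] [-0.90819375  0.21833606  0.0173615 ] 2.445048652589321 10.9
side 0.71 [322.5 261.4] u -0.051 0.1 308 326 258 264
scene 0.79 [308.8 234.1] u -0.017 2.5 297 321 218 257
```

Request:
drive_tool(angular=[[0, 0, 0], [0, 0, 0], [0, 0, 0]], delta_pos=[[0.3, 0, -0.15], [0.3, 0, -0.15], [0, 0, 0]], gripper=[2.4, 2.4, 2.4])

```text
time_s: 11.4
tool_pos: [0.5608, -0.0456, 0.0942]
tool_rot: [180.0, -16.1, 84.7]
force: [-1.4, -3.3, 4.3]
grip_width: 0.0243
grasp_force: 2.9
```

```bash
python3 st.py
```

```text
[-2.51664711e-05 -5.70778074e-02  9.96900104e-03] [179.98645213 -16.06666584  84.65007973] [-1.37133514 -3.31687858  4.26155424] [-0.78517347  0.210897    0.02351115] 2.8522883355617523 11.4
side 0.48 [321.4 260.4] u -0.048 1.0 307 337 246 263
scene 0.69 [309.2 235.8] u -0.018 0.8 299 322 216 256
```

Request:
drive_tool(angular=[[0, 0, 0], [0, 0, 0], [0, 0, 0]], delta_pos=[[0.3, 0, -0.05], [0.3, 0, -0.05], [0, 0, 0]], gripper=[2.4, 2.4, 2.4])

```text
time_s: 11.9
tool_pos: [0.5613, -0.0407, 0.0967]
tool_rot: [180.0, -16.0, 84.6]
force: [-2.0, -3.4, 5.8]
grip_width: 0.0242
grasp_force: 3.2
```

```bash
python3 st.py
```

```text
[-1.86647356e-05 -5.18227919e-02  1.17150316e-02] [179.98916079 -16.04580685  84.60647407] [-1.96658101 -3.36819114  5.80204648] [-0.75145184  0.15936234  0.01863215] 3.198952367529273 11.9
side 0.49 [320.7 256.4] u -0.035 1.4 306 338 245 262
scene 0.75 [310.6 233.3] u -0.013 2.5 301 324 214 256
```

Run:
```python
from h import *
I={c:cv2.cvtColor(eyes.read_camera(c)["pixels"],cv2.COLOR_RGB2BGR) for c in ["wrist","side","scene"]}
w=cv2.resize(I["wrist"][0:400,120:520],(400,400)); s=cv2.resize(I["side"][205:305,270:370],(400,400),interpolation=2); k=cv2.resize(I["scene"][170:270,240:440],(400,200),interpolation=2)
k=cv2.resize(I["scene"][175:275,215:415],(400,200),interpolation=2)
k2=cv2.resize(I["scene"][205:265,270:390],(400,200),interpolation=2)
cv2.imwrite("pics/w5.png",np.vstack([np.hstack([w,s]),np.hstack([k,k2])]))
```

```text
(no output)
```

View pics/w5.png

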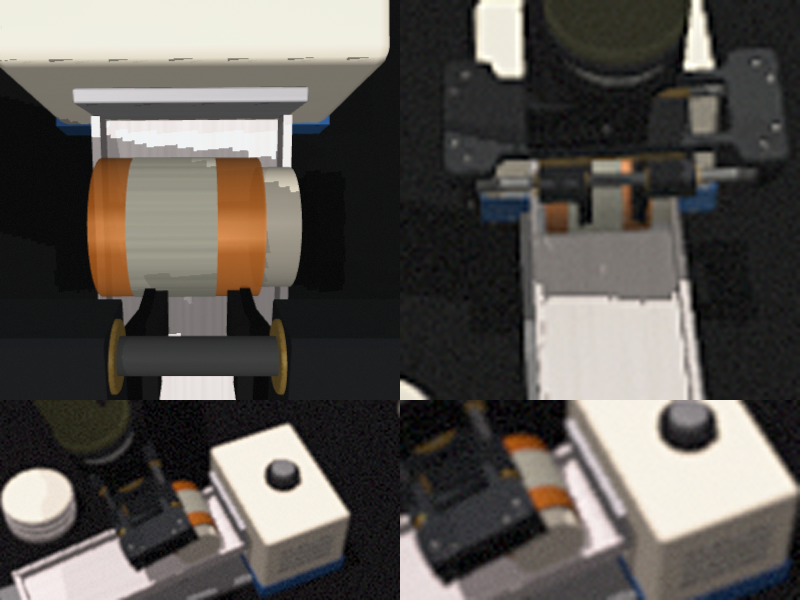

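Jar square on both fingertips (wrist crop rows 157–297), nothing else touching; stop edge at row about 103. I'll work out the jar's place relative to the stop from these rows.

Run:
```python
from h import *
from scipy.optimize import least_squares
t=np.load("t.npy"); P=eyes.read_camera("wrist")
print("stop row",proj(P,G(t,0,.0315,.015)),"corners floor/stop",proj(P,G(t,0,.0315,-.03)),"obs 103,119")
a=np.linspace(0,2*np.pi,721)
def rows(u,z):
    q=np.array([proj(P,G(t,-.005,u+.03*np.cos(b),z+.03*np.sin(b)))[0,1] for b in a]); return q.min(),q.max()
r=least_squares(lambda v:np.array(rows(*v))-[157,297],[-.02,.003],diff_step=1e-2,x_scale=.01); print("jar u,z",r.x,r.fun)
# wall widths check of z: stop edge width in rows
f=least_squares(lambda v:[proj(P,G(t,0,.0315+v[0],.015+v[1]))[0,1]-103,proj(P,G(t,0,.0315+v[0],-.03+v[1]))[0,1]-119],[0,0]);print("stop shift",f.x)
```

```text
stop row [[314.63274699 100.42643897]] corners floor/stop [[315.06052633 117.43607965]] obs 103,119
jar u,z [-0.01988516  0.00478217] [4.03588274e-12 1.13686838e-13]
stop shift [ 0.00015173 -0.00642884]
```

Request:
drive_tool(angular=[[0, 0, 0], [0, 0, 0], [0, 0, 0], [0, 0, 0]], delta_pos=[[0, 0, 0.2], [0, 0, 0.2], [0, 0, 0.2], [0, 0, 0]], gripper=[2.4, 2.4, 2.4, 2.4])

```text
time_s: 12.7
tool_pos: [0.562, -0.0419, 0.0917]
tool_rot: [179.9, -15.9, 84.5]
force: [0.2, -2.2, 1.6]
grip_width: 0.0242
grasp_force: 1.0
```

```bash
cat > jw.py <<'E'
from h import *
from scipy.optimize import least_squares
t=np.load("t.npy"); P=eyes.read_camera("wrist"); s=telemetry.get_obs(); p,r=tool(s)
print("tcp",inG(t,p).round(4),"F",s["force"].round(1),s["time_s"],"tip row",proj(P,p+r.apply([.0095,0,.014])))
hsv=cv2.cvtColor(P["pixels"],cv2.COLOR_RGB2HSV); m=((hsv[...,0]<18)&(hsv[...,1]>150)&(hsv[...,2]>60)).astype(np.uint8)
x0=int(proj(P,G(t,-.03,-.02,.01))[0,0]); 
n,l,st,ce=cv2.connectedComponentsWithStats(m); 
for i in range(1,n):
    if st[i,4]>800: print("amber",st[i],ce[i].round())
b=max((st[i] for i in range(1,n) if st[i,4]>800 and abs(ce[i][0]-225)<60),key=lambda b:b[4])
top,bot=b[1],b[1]+b[3]-1
a=np.linspace(0,2*np.pi,721)
def rows(u,z):
    q=proj(P,np.vstack([G(t,-.033,u+.03*np.cos(v),z+.03*np.sin(v)) for v in a]))[:,1]; return q.min(),q.max()
q=least_squares(lambda v:np.array(rows(*v))-[top,bot],[-.02,.003],diff_step=1e-2,x_scale=.01); print("jar u,z",q.x.round(4),top,bot)
E
python3 jw.py
```

```text
tcp [-0.     -0.0516  0.0058] F [-0.4  0.  -1. ] 12.75 tip row [[312.75767763 266.97766606]]
amber [ 202  147   49  143 5347] [224. 218.]
amber [ 336  147   52  142 6763] [361. 217.]
jar u,z [-0.0174  0.0018] 147 289
```

Request:
drive_tool(angular=[[0, 0, 0], [0, 0, 0], [0, 0, 0], [0, 0, 0]], delta_pos=[[0, 0, 0.3], [0.3, 0, 0.04], [0.3, 0, 0.04], [0, 0, 0]], gripper=[2.4, 2.4, 2.4, 2.4])

```text
time_s: 13.15
tool_pos: [0.5614, -0.0307, 0.088]
tool_rot: [-179.9, -16.1, 84.7]
force: [0.0, -0.5, -0.4]
grip_width: 0.0241
grasp_force: 0.0
```

```bash
python3 jw.py
```

```text
tcp [-0.0006 -0.0438  0.0019] F [-0.4  0.4  0.3] 13.2 tip row [[315.08258741 273.13533861]]
amber [ 207  135   49  144 5393] [229. 206.]
amber [ 341  134   52  143 6878] [367. 205.]
jar u,z [-0.0023 -0.0029] 135 278
```

The jar has dropped over the ridge and the force is zero. I'll back off and check that it stays.

Request:
drive_tool(angular=[[0, 0, 0], [0, 0, 0], [0, 0, 0], [0, 0, 0], [0, 0, 0], [0, 0, 0]], delta_pos=[[-0.3, 0, 0], [-0.5, 0, 0], [-0.7, 0, 0], [-1, 0, 0], [0, 0, 0], [0, 0, 0]], gripper=[2.4, 2.4, 2.4, 2.4, 2.4, 2.4])

```text
time_s: 13.8
tool_pos: [0.5594, -0.057, 0.0813]
tool_rot: [-179.9, -16.0, 84.5]
force: [0.8, -0.9, -0.3]
grip_width: 0.0239
grasp_force: 0.0
```

```bash
python3 jw.py
python3 - <<'E'
from h import *
t=np.load("t.npy"); print("btn",W(t,[0,.2,t[5]]))
E
```

```text
tcp [-0.0004 -0.0696 -0.0012] F [-0.3 -0.8  0.4] 13.85 tip row [[314.77646387 270.46595833]]
amber [ 340   61   55  153 7655] [367. 136.]
amber [ 200   63   54  152 5907] [224. 138.]
amber [ 577  398   59   38 1489] [609. 418.]
jar u,z [-0.0019 -0.0044] 63 214
btn [[0.57582024 0.11308461 0.13785404]]
```

The jar stayed. Next I'll lift away, straighten the tool, close the fingers and move towards the button.

Request:
drive_tool(angular=[[0, 0, 0], [0, 0, 0], [0, 0, 0], [0, 0, 0], [0, 0, 0], [0, -0.1, 0], [0, -0.1, 0], [0, -0.08, 0], [0, 0, 0], [0, 0, 0], [0, 0, 0], [0, 0, 0], [0, 0, 0], [0, 0, 0]], delta_pos=[[0, 0, -1.5], [0, 0, -3], [0, 0, -3], [0, 0, -3], [0, 0, -3], [0, 0, 0], [0, 0, 0], [0, 0, 0], [3, 0, 0], [3, 0, 0], [3, 0, 0], [3, 0, 0], [0, 0, 0], [0, 0, 0]], gripper=[2.4, 2.4, 2.4, 2.4, 0, 0, 0, 0, 0, 0, 0, 0, 0, 0])

```text
time_s: 15.25
tool_pos: [0.5675, 0.0266, 0.2123]
tool_rot: [180.0, 0.0, 84.7]
force: [0.1, -1.1, -0.0]
grip_width: 0.0004
grasp_force: 0.0
```

```bash
python3 - <<'E'
from h import *
t=np.load("t.npy"); s=telemetry.get_obs(); print(s["tool_pos"],s["tool_rot"],s["force"],s["time_s"],s["grip_width"])
rs=[]
for c in ["wrist","side","scene"]:
  P=eyes.read_camera(c); print(c,"pred",proj(P,W(t,[0,.2,t[5]]))[0].round())
  for x in models.cut_out(P,"start_top")[:3]:
    ys,xs=np.nonzero(x["pixels"]); print(np.round(x["centre"],1),round(x["p"],2),xs.min(),xs.max(),ys.min(),ys.max())
  # dark blob near prediction
  gpx=cv2.cvtColor(P["pixels"],cv2.COLOR_RGB2GRAY); q=proj(P,W(t,[0,.2,t[5]]))[0].astype(int)
  if 60<q[0]<580 and 60<q[1]<420: print(gpx[q[1]-50:q[1]+51:10,q[0]-60:q[0]+61:10])
E
python3 jw.py
```

```text
[0.56747817 0.02657974 0.21227723] [1.79965503e+02 1.98859241e-02 8.47007235e+01] [ 0.06440568 -1.10947316 -0.02253154] 15.25 0.0003978750700067571
wrist pred [316.  99.]
[[183 183 182 182 182 182 182 182 182 181 182 181 181]
 [183 183 182 182 106  36  38  29 182 181 181 181 181]
 [182 183 182  32  38  39  65  39  37 181 181 181 181]
 [182 182 182  39  98 107 107 103  36  28 180 181 181]
 [182 182  50  37 105 106 105 103  67  37 181 181 181]
 [182 182  27  38 105 105 105 102  78  34 182 181 180]
 [182 182 179  37  99 102 100  99  30  32 181 181 180]
 [183 182 182  34  35  81  92  31  33 154 179 181 180]
 [182 182 181 183  30  34  35  33 155 180 180 180 180]
 [182 182 181 182 180 181 182 182 181 181 181 180 252]
 [181 181 181 181 182 181 182 181 180 180 180 181 234]]
side pred [319. 208.]
[316.3 212.9] 0.58 313 322 205 213
[[ 25  35 134  54  27  12  29  13  28  35  62 201  90]
 [ 23 123  90  52  36  24  15  34  58  56  74  27  25]
 [ 30 111 133 103  26  54  52  54  17  44  23  24  32]
 [ 28  50 127 110  30  23  20  24  23  33  26  27  28]
 [ 31  26  19  26  28  33  19  33  24  32  25 
[... 518 characters left out ...]
42  17  23  51  35   6  15  16  22  18 111]
 [ 18  24  87  43  46  47  14  14  28  10  25  25  20]
 [ 23  21  26  15   5  15 153 131  18  18  21  24  18]
 [ 18  13  24 158 156 155  83 154   3  15  27  19  11]
 [ 22  97 190 150 157 161  15 156 153  13  22  20   2]
 [118 223 239 128 101 155 204 233 230 223  17   1  18]
 [222 133 174 216 179 208 243 152 109  97   3  27  26]
 [222 207  93 101  91 104  95  86  85  62   6  11  20]
 [220 220  80  75  71 126  87  94  42  16  26  26  32]]
tcp [-0.0002  0.0294  0.1161] F [ 0.6  0.7 -0.5] 15.6 tip row [[314.51970272 271.6022391 ]]
amber [ 256  217   24   79 1543] [267. 255.]
amber [ 330  217   28   77 1971] [344. 254.]
jar u,z [-0.0161 -0.0251] 217 295
```

Request:
drive_tool(angular=[[0, 0, 0], [0, 0, 0], [0, 0, 0], [0, 0, 0], [0, 0, 0], [0, 0, 0], [0, 0, 0], [0, 0, 0]], delta_pos=[[3, -0.1, 0], [3, -0.1, 0], [2.75, -0.06, 0], [0, 0, 2], [0, 0, 2], [0, 0, 1], [0, 0, 0.3], [0, 0, 0]], gripper=[0, 0, 0, 0, 0, 0, 0, 0])

```text
time_s: 16.4
tool_pos: [0.573, 0.1128, 0.1582]
tool_rot: [-180.0, 0.0, 84.5]
force: [-0.4, 0.6, 1.1]
grip_width: 0.0005
grasp_force: 0.0
```

Request:
drive_tool(angular=[[0, 0, 0], [0, 0, 0], [0, 0, 0]], delta_pos=[[0, 0, 0.3], [0, 0, 0.2], [0, 0, 0]], gripper=[0, 0, 0])

```text
time_s: 16.7
tool_pos: [0.5731, 0.1132, 0.1534]
tool_rot: [-180.0, 0.0, 84.6]
force: [0.9, 0.5, 0.3]
grip_width: 0.0006
grasp_force: 0.0
```

Request:
drive_tool(angular=[[0, 0, 0], [0, 0, 0], [0, 0, 0]], delta_pos=[[0, 0, 0.2], [0, 0, 0.2], [0, 0, 0]], gripper=[0, 0, 0])

```text
time_s: 17.0
tool_pos: [0.5727, 0.1132, 0.1489]
tool_rot: [-179.9, 0.0, 84.6]
force: [-0.3, -0.1, -0.6]
grip_width: 0.0006
grasp_force: 0.0
```

Request:
drive_tool(angular=[[0, 0, 0], [0, 0, 0]], delta_pos=[[0, 0, 0.3], [0, 0, 0]], gripper=[0, 0])

```text
time_s: 17.2
tool_pos: [0.5727, 0.1132, 0.1457]
tool_rot: [-179.9, 0.0, 84.6]
force: [-0.6, -0.0, 0.1]
grip_width: 0.0002
grasp_force: 0.0
```

Request:
drive_tool(angular=[[0, 0, 0], [0, 0, 0]], delta_pos=[[0, 0, 0.3], [0, 0, 0]], gripper=[0, 0])

```text
time_s: 17.4
tool_pos: [0.5727, 0.1132, 0.1427]
tool_rot: [-179.9, 0.0, 84.6]
force: [-0.4, 0.3, 0.0]
grip_width: 0.0006
grasp_force: 0.0
```

Request:
drive_tool(angular=[[0, 0, 0], [0, 0, 0]], delta_pos=[[0, 0, 0.3], [0, 0, 0]], gripper=[0, 0])

```text
time_s: 17.6
tool_pos: [0.5727, 0.1132, 0.1397]
tool_rot: [-179.9, 0.0, 84.6]
force: [0.0, -0.8, -0.3]
grip_width: 0.0006
grasp_force: 0.0
```

Request:
drive_tool(angular=[[0, 0, 0], [0, 0, 0]], delta_pos=[[0, 0, 0.2], [0, 0, 0]], gripper=[0, 0])

```text
time_s: 17.8
tool_pos: [0.5728, 0.1132, 0.1379]
tool_rot: [-179.9, 0.0, 84.6]
force: [0.6, 0.5, 0.3]
grip_width: 0.0004
grasp_force: 0.0
```

Request:
drive_tool(angular=[[0, 0, 0], [0, 0, 0]], delta_pos=[[0, 0, 0.2], [0, 0, 0]], gripper=[0, 0])

```text
time_s: 18.0
tool_pos: [0.5728, 0.1132, 0.1359]
tool_rot: [-179.9, 0.0, 84.6]
force: [-0.1, -0.2, -0.5]
grip_width: 0.0001
grasp_force: 0.0
```

Request:
drive_tool(angular=[[0, 0, 0], [0, 0, 0]], delta_pos=[[0, 0, 0.2], [0, 0, 0]], gripper=[0, 0])

```text
time_s: 18.2
tool_pos: [0.5728, 0.1133, 0.1339]
tool_rot: [-179.9, 0.0, 84.6]
force: [0.3, 0.1, 0.3]
grip_width: 0.0002
grasp_force: 0.0
```

Run:
```python
from h import *
rs=[];t=np.load("t.npy")
p,r=tool()
for c in ["side","scene"]:
  P=eyes.read_camera(c); print(c,"tip",proj(P,p+r.apply([0,0,.014])).round(1),"btn pred",proj(P,W(t,[0,.2,t[5]])).round(1))
  g=cv2.cvtColor(P["pixels"],cv2.COLOR_RGB2GRAY); q=proj(P,p+r.apply([0,0,.014]))[0].astype(int); print(g[q[1]-14:q[1]+14:2,q[0]-16:q[0]+17:2])
```

```text
side tip [[317.8 212.9]] btn pred [[318.8 207.6]]
[[ 32  30  26  25  31  33  28  10  27  31  19  30  27  26  29  22  29]
 [ 26  22  25  26  28  26  28  16  25  24  11  25  27  32  26  32  27]
 [ 29  30  29  16  18  24  24  20  23  32  17  10  14  20  12  10   0]
 [ 53  58  67  92 101 106 144  19  27  26  70 143 143 142 214 240 238]
 [160 158 158 139 156 157 148  18  38  21  59 143 137 134 217 229 230]
 [129 128 128 129 133  79  67  23  47  45  48  41 132 130 162 171 170]
 [124 129 128 129 126  10  52  70 110 118  64  34  61 135 124 158 117]
 [232 229 169 130 107  22  43  55  77  74  52  26  32 136 126 174 132]
 [108 192 115 126 127  16  34  32  50  45  41  35  48 123 114 187 232]
 [229 227 232 212 221 101   2  26  29  25  22   0 192 233 229 227 223]
 [223 224 223 224 226 235 218  97  26  89  93 219 230 224 225 223 223]
 [223 223 223 223 224 225 226 229 233 232 229 225 223 223 224 223 223]
 [223 224 224 223 224 223 222 224 223 224 223 223 224 224 223 223 224]
 [223 224 225 222 223 223 224 225 225 223 224 225 224 223 224 224 224]]
scene tip [[355.2 212.1]] btn pred [[356.3 208.1]]
[[24
[... 290 characters left out ...]
232 234 224 117  37  24  13  50  66  27  39  52  43  40  43]
 [233 233 231 233 206  56  82  47   5  27  41  34  23  31  23  15  17]
 [233 232 233 235 153  23  87  73  56  66  57  21  23  18  23  20  18]
 [232 233 233 231 134  25  58  69  63  69  48  11   3  19   3  13   8]
 [231 234 231 237 155  23  37  46  45  49  32   3  27  20   5  13  44]
 [230 235 230 235 194  41  19  30  18  26  19  13  14  42  79 113 123]
 [231 233 232 232 234 168  56   2   3   6  20  28 100 126 134 138 131]
 [233 233 232 229 234 234 210 165 113  86  87 114 133 133 133 132 141]
 [232 234 232 231 233 234 235 234 235 225 137 131 129 149 139 130 145]
 [232 234 234 234 232 231 233 230 232 233 181 147 137 169 219 146 134]]
```

Request:
drive_tool(angular=[[0, 0, 0], [0, 0, 0]], delta_pos=[[0, 0, 0.2], [0, 0, 0]], gripper=[0, 0])

```text
time_s: 18.5
tool_pos: [0.5727, 0.1133, 0.1319]
tool_rot: [-179.9, 0.0, 84.6]
force: [0.7, 0.3, 0.1]
grip_width: 0.0006
grasp_force: 0.0
```

Request:
drive_tool(angular=[[0, 0, 0], [0, 0, 0]], delta_pos=[[0, 0, 0.2], [0, 0, 0]], gripper=[0, 0])

```text
time_s: 18.7
tool_pos: [0.5727, 0.1132, 0.1298]
tool_rot: [-179.9, 0.0, 84.6]
force: [-0.0, -0.5, -0.4]
grip_width: 0.0003
grasp_force: 0.0
```

Request:
drive_tool(angular=[[0, 0, 0], [0, 0, 0]], delta_pos=[[0, 0, 0.2], [0, 0, 0]], gripper=[0, 0])

```text
time_s: 18.9
tool_pos: [0.5731, 0.1133, 0.1282]
tool_rot: [-180.0, 0.0, 84.6]
force: [-0.8, 0.4, 1.4]
grip_width: 0.0009
grasp_force: 0.7
```

Request:
drive_tool(angular=[[0, 0, 0], [0, 0, 0], [0, 0, 0]], delta_pos=[[0, 0, 0.2], [0, 0, 0.2], [0, 0, 0]], gripper=[0, 0, 0])

```text
time_s: 19.2
tool_pos: [0.5732, 0.1133, 0.1244]
tool_rot: [180.0, -0.0, 84.6]
force: [-1.0, -0.4, 4.1]
grip_width: 0.0002
grasp_force: 1.8
```

Request:
drive_tool(angular=[[0, 0, 0], [0, 0, 0], [0, 0, 0]], delta_pos=[[0, 0, 0.2], [0, 0, 0.1], [0, 0, 0]], gripper=[0, 0, 0])

```text
time_s: 19.5
tool_pos: [0.5732, 0.1133, 0.1223]
tool_rot: [180.0, -0.0, 84.6]
force: [-2.6, -0.3, 8.4]
grip_width: 0.0005
grasp_force: 4.2
```

Request:
drive_tool(angular=[[0, 0, 0], [0, 0, 0], [0, 0, 0]], delta_pos=[[0, 0, 0.2], [0, 0, 0], [0, 0, 0]], gripper=[0, 0, 0])

```text
time_s: 19.8
tool_pos: [0.5733, 0.1133, 0.1221]
tool_rot: [180.0, 0.0, 84.6]
force: [-6.6, -1.6, 16.8]
grip_width: 0.0003
grasp_force: 8.4
```

Request:
drive_tool(angular=[[0, 0, 0], [0, 0, 0], [0, 0, 0], [0, 0, 0], [0, 0, 0], [0, 0, 0], [0, 0, 0]], delta_pos=[[0, 0, -0.5], [0, 0, -1], [0, 0, -2], [0, 0, -3], [0, 0, -3], [0, 0, 0], [0, 0, 0]], gripper=[0, 0, 0, 0, 0, 0, 0])

```text
time_s: 20.5
tool_pos: [0.5731, 0.1133, 0.2145]
tool_rot: [180.0, -0.0, 84.6]
force: [0.1, 0.3, -0.5]
grip_width: 0.0008
grasp_force: 0.0
```

Button bottomed out (16.8 N with no further travel) and released. Last, I'll check that the jar is still home and the other things haven't moved.

Run:
```python
from h import *
t=np.load("t.npy")
for c in ["side","scene"]:
  P=eyes.read_camera(c); print(c,"seat pred",proj(P,G(t,0,0,0)).round())
  hsv=cv2.cvtColor(P["pixels"],cv2.COLOR_RGB2HSV); m=((hsv[...,0]<18)&(hsv[...,1]>140)&(hsv[...,2]>60)).astype(np.uint8)
  n,l,st,ce=cv2.connectedComponentsWithStats(m)
  for i in range(1,n):
    if st[i,4]>12: print(st[i].tolist(),ce[i].round(1))
  for o in ["spare_jar","dishes","wash_bottle"]:
    print(o,[(np.round(x["centre"]).tolist(),round(x["p"],2)) for x in models.search_frame(P,o)[:2]])
```

```text
side seat pred [[321. 246.]]
[325, 235, 7, 23, 120] [328.4 245.4]
[306, 236, 6, 23, 103] [308.4 246.5]
[379, 290, 27, 19, 135] [391. 302.]
[378, 312, 23, 10, 61] [388.4 318.4]
spare_jar [([393.0, 301.0], 0.74), ([316.0, 277.0], 0.63)]
dishes [([261.0, 321.0], 0.96)]
wash_bottle [([275.0, 174.0], 0.65)]
scene seat pred [[317. 233.]]
[450, 0, 30, 19, 296] [463.6   6.9]
[517, 0, 6, 5, 13] [520.1   1.8]
[544, 0, 13, 19, 52] [549.8   9.1]
[502, 4, 5, 9, 19] [503.5   7.4]
[490, 11, 14, 24, 91] [495.5  23.1]
[298, 213, 22, 15, 106] [307.2 218.2]
[306, 230, 24, 15, 133] [316.4 235. ]
[265, 313, 30, 22, 157] [281.1 327.2]
spare_jar [([281.0, 321.0], 0.97)]
dishes [([232.0, 226.0], 0.93)]
wash_bottle [([431.0, 161.0], 0.59), ([356.0, 208.0], 0.58)]
```

The jar's bands are centred on the seat in the side view (row 246), and the neighbours haven't moved.

```bash
python3 -c "
from cell import env
print(env.sign_off())"
```

```text
the job is handed in; nothing more can be done
None
```

The jar sits home between the ridge and the stop and stayed there when I let go; I then pressed the start button fully down, released it and handed the job in after about 21 s (on the first push the fingers rode up the jar at about 50 N and I had to back off once), with the spare jar, dishes and bottle showing no movement in the final images.

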